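# Pack measured antennas in their sweep order

## Robot

A 6-joint arm with a two-finger parallel gripper is mounted at the origin on the work surface. World frame = base frame: x ahead of the robot, y to its left, z up, the work surface at z = 0. Lengths are in mm, angles in rad, forces in N, time in s.
With the tool pointing down it reaches from about 300 to 750 mm from the base axis. Payload 8.5 kg.
Tool frame: the origin (TCP) lies midway between the tips of the shut fingers; the grasp point (between the pads) lies 19 mm behind it; z points along the fingers, y is the line along which they close (so a half turn about z gives the same grasp; the last joint's range is limited). The gripper opens to 88 mm and grips with 3 to 60 N. Pads are 18 mm wide; open, the fingers measure 123 mm over their backs; the gripper's body (75 mm by 187 mm) begins 45 mm behind the grasp point.
Start: joints at [0.969, 0.381, 1.297, -0, 1.464, -0.215], TCP at [207.465, 509.351, 238.748] pointing down, gripper open.
Joint ranges: [-3.11, 3.11], [-0.89, 2.33], [0.22, 2.48], [-1.42, 4.56], [0.17, 2.85], [-2.88, 2.88]. Speed limits (rad/s): [2.39, 2.39, 3.14, 3.14, 3.14, 3.14].

## Interface

Orientations are given as a rotation vector (axis times angle).
In Python, from rig import ctrl, jaws, planner, readout, optics, ticket gives the robot as it stands. Calls block until the motion is done:
- ctrl.move_ptp(position, orientation): joint-space move of the TCP to a pose.
- ctrl.move_linear(position, velocity=150, frame=None, f_stop=None): straight line of the TCP; frame=None keeps the orientation; velocity is the mean speed in mm/s. With f_stop (N) it stops when the force on the tool has changed by that much, and returns True; else False.
- ctrl.goto_joints(angles): joint-space move.
- jaws.gripper_to(opening, f_grip=None): opening from 0.0 (shut) to 1.0 (fully open); f_grip is the grip in N (None keeps the last); returns when the fingers have stopped.
- ctrl.wait(seconds).
- planner.inverse_kinematics(position, orientation): joint angles nearest the present ones, or None.
- readout.get_state(): the state.
- optics.get_image(name): name is "scene" or "top" or "wrist"; returns a dict with "pixels" (480x640x3 uint8, blue, green, red), "z_map" (480x640 float32, mm along the optical axis (not along the pixel's ray), 0 where there is no reading), "vertical_fov" (degrees; the focal length in pixels is half the picture's height over the tangent of half this angle, whatever the lens; pixels are square), "cx", "cy" (the principal point, pixels), "pose" (4x4, takes a point from camera to world coordinates); the wrist camera has in their place "mount" (4x4, takes a point from camera to tool coordinates, whose origin is the TCP and whose axes are the flange's). Camera axes: x right, y down, z forward; pixel columns grow to the right and rows downward; lengths in mm; the calibration is good to about 2 mm. A picture is of the moment at which its call begins: read the wrist's pose just before it.
A pose or a line that the arm cannot do raises ctrl.MotionError and nothing moves.
- ticket.hand_in(): hands the job in; it is judged then, once.
The state is a dict: "time_s": time; "joint_positions": joint angles; "dq": joint speeds; "joint_efforts": joint torques, N m; "tcp_pos": TCP position; "eef_rot": TCP orientation; "wrist_force": force on the tool from outside, world axes, zero at the start; "moment": the same for the moment, N m; "grip_width": opening from 0.0 (shut) to 1.0 (fully open); "grasp_force": force on a finger pad.
Only numpy, scipy, OpenCV 4.12 (cv2) and the standard library are available. Lean on these libraries where they do the work, as an engineer would, in place of code of your own. Each camera call takes 0.05 s, during which the arm holds its last target. There are 200 camera calls.

## Task

The four antennas on the test stand have been measured, and their sweeps were saved in the order in which they lie. Move them to the notched boards of the transport tray in the same left-to-right order, one in each pair of notches, lying square across both boards, connectors still towards the robot and placed about as far back as they lie in their cradles. Lay them down, do not drop them.

Things in the scene. Friction and masses are not known exactly. Their poses are not given: they have to be found in the camera images.
- antenna_long: Long plain antenna: sleeve from 75 mm before the origin to 110 mm behind it. Black round sleeve 20 mm thick, brass screw connector (22 mm) before it, towards the robot; 60 g. Origin on the axis, within 6 mm of midway between its two supports; grip here. x along the axis, connector to tip; roll does not matter.
- antenna_short: Short plain antenna: sleeve 58 mm either side of the origin, nothing behind it. Black round sleeve 20 mm thick, brass screw connector (22 mm) before it, towards the robot; 60 g. Origin on the axis, within 6 mm of midway between its two supports; grip here. x along the axis, connector to tip; roll does not matter.
- antenna_whip: Antenna with a thin bright steel whip: sleeve 58 mm either side of the origin, then a 5 mm rod to 146 mm behind the origin. Black round sleeve 20 mm thick, brass screw connector (22 mm) before it, towards the robot; 60 g. Origin on the axis, within 6 mm of midway between its two supports; grip here. x along the axis, connector to tip; roll does not matter.
- antenna_stepped: Two-step antenna: sleeve 58 mm either side of the origin, then a thinner black rod (12 mm) to 113 mm behind the origin. Black round sleeve 20 mm thick, brass screw connector (22 mm) before it, towards the robot; 60 g. Origin on the axis, within 6 mm of midway between its two supports; grip here. x along the axis, connector to tip; roll does not matter.
- cradle_long: White plastic cradle fixed on the stand; the long antenna lies in it at the start. Two V blocks (10 mm thick, 56 mm wide, 45 degree flanks, peaks 44 mm above the origin) 32 mm before and behind the origin. Origin: middle of the underside, 8 mm above the bench; x away from the robot, y left, z up. The antenna's axis lies 44 mm above the origin.
- cradle_short: White plastic cradle fixed on the stand; the short antenna lies in it at the start. Two V blocks (10 mm thick, 56 mm wide, 45 degree flanks, peaks 44 mm above the origin) 32 mm before and behind the origin. Origin: middle of the underside, 8 mm above the bench; x away from the robot, y left, z up. The antenna's axis lies 44 mm above the origin.
- cradle_whip: White plastic cradle fixed on the stand; the whip antenna lies in it at the start. Two V blocks (10 mm thick, 56 mm wide, 45 degree flanks, peaks 44 mm above the origin) 32 mm before and behind the origin. Origin: middle of the underside, 8 mm above the bench; x away from the robot, y left, z up. The antenna's axis lies 44 mm above the origin.
- cradle_stepped: White plastic cradle fixed on the stand; the stepped antenna lies in it at the start. Two V blocks (10 mm thick, 56 mm wide, 45 degree flanks, peaks 44 mm above the origin) 32 mm before and behind the origin. Origin: middle of the underside, 8 mm above the bench; x away from the robot, y left, z up. The antenna's axis lies 44 mm above the origin.
- stand: Test stand: fixed plywood plate 130 x 260 x 8 mm, origin at the middle of its underside; x points away from the robot (turned up to 0.25 rad), y to the robot's left. The four cradles stand on it in a row at y = +90, +30, -30 and -90 mm, in any order; neighbouring sleeves are 40 mm apart, so open the gripper only part way. It stands left or right of the tray.
- tray: Fixed grey tray 150 x 276 mm, rim 16 mm, floor 4 mm, with 2 white foam boards (12 mm thick) across it at x = 0 and 64 mm, each with 4 V notches (45 degrees) at y = +90, +30, -30, -90 mm: bottoms 36 mm up, teeth to 66 mm. Origin on the underside below the front board's middle; x away from the robot (within 0.25 rad), y left. An antenna's origin belongs at x = 32 mm, its axis 50 mm up.
Mind the look-alikes: they are no part of the job. Leave any turquoise look-alike of the antenna_short alone. Leave any pink look-alike of the antenna_whip alone.

How it is judged (in metres and radians):
At the end, for the whole second after the job is handed in: Each antenna lies in the tray's notches with the same place in the row as its cradle has on the stand: within 10 mm across the row, 16 mm along the antenna, 5 mm in height and 0.12 rad, connector towards the robot, at rest (((y of cradle_long in the frame of stand between 0.075 and 0.105 m and y of antenna_long in the frame of tray between 0.08 and 0.1 m) or (y of cradle_long in the frame of stand between 0.015 and 0.045 m and y of antenna_long in the frame of tray between 0.02 and 0.04 m) or (y of cradle_long in the frame of stand between -0.045 and -0.015 m and y of antenna_long in the frame of tray between -0.04 and -0.02 m) or (y of cradle_long in the frame of stand between -0.105 and -0.075 m and y of antenna_long in the frame of tray between -0.1 and -0.08 m)) and x of antenna_long in the frame of tray between 0.016 and 0.048 m and z of antenna_long in the frame of tray between 0.0451 and 0.0551 m and x of tray in the frame of antenna_long below -0.01 m and angle between the x axis of each of antenna_long, antenna_short, antenna_whip, antenna_stepped and the x axis of tray, either way round below 0.12 rad and linear speed of each of antenna_long, antenna_short, antenna_whip, antenna_stepped below 0.02 m/s and angular speed of each of antenna_long, antenna_short, antenna_whip, antenna_stepped below 0.15 rad/s and ((y of cradle_short in the frame of stand between 0.075 and 0.105 m and y of antenna_short in the frame of tray between 0.08 and 0.1 m) or (y of cradle_short in the frame of stand between 0.015 and 0.045 m and y of antenna_short in the frame of tray between 0.02 and 0.04 m) or (y of cradle_short in the frame of stand between -0.045 and -0.015 m and y of antenna_short in the frame of tray between -0.04 and -0.02 m) or (y of cradle_short in the frame of stand between -0.105 and -0.075 m and y of antenna_short in the frame of tray between -0.1 and -0.08 m)) and x of antenna_short in the frame of tray between 0.016 and 0.048 m and z of antenna_short in the frame of tray between 0.0451 and 0.0551 m and x of tray in the frame of antenna_short below -0.01 m and ((y of cradle_whip in the frame of stand between 0.075 and 0.105 m and y of antenna_whip in the frame of tray between 0.08 and 0.1 m) or (y of cradle_whip in the frame of stand between 0.015 and 0.045 m and y of antenna_whip in the frame of tray between 0.02 and 0.04 m) or (y of cradle_whip in the frame of stand between -0.045 and -0.015 m and y of antenna_whip in the frame of tray between -0.04 and -0.02 m) or (y of cradle_whip in the frame of stand between -0.105 and -0.075 m and y of antenna_whip in the frame of tray between -0.1 and -0.08 m)) and x of antenna_whip in the frame of tray between 0.016 and 0.048 m and z of antenna_whip in the frame of tray between 0.0451 and 0.0551 m and x of tray in the frame of antenna_whip below -0.01 m and ((y of cradle_stepped in the frame of stand between 0.075 and 0.105 m and y of antenna_stepped in the frame of tray between 0.08 and 0.1 m) or (y of cradle_stepped in the frame of stand between 0.015 and 0.045 m and y of antenna_stepped in the frame of tray between 0.02 and 0.04 m) or (y of cradle_stepped in the frame of stand between -0.045 and -0.015 m and y of antenna_stepped in the frame of tray between -0.04 and -0.02 m) or (y of cradle_stepped in the frame of stand between -0.105 and -0.075 m and y of antenna_stepped in the frame of tray between -0.1 and -0.08 m)) and x of antenna_stepped in the frame of tray between 0.016 and 0.048 m and z of antenna_stepped in the frame of tray between 0.0451 and 0.0551 m and x of tray in the frame of antenna_stepped below -0.01 m); the robot touches nothing.
It fails at once if an antenna is dropped (it moves faster than 0.7 m/s, a fall of 25 mm, without being held) ((linear speed of antenna_long above 0.7 m/s and contact force between the fingers and antenna_long below 0.01 N) or (linear speed of antenna_short above 0.7 m/s and contact force between the fingers and antenna_short below 0.01 N) or (linear speed of antenna_whip above 0.7 m/s and contact force between the fingers and antenna_whip below 0.01 N) or (linear speed of antenna_stepped above 0.7 m/s and contact force between the fingers and antenna_stepped below 0.01 N)).
It also fails if it takes over 96 s, if anything falls off the work surface, if the arm or the gripper's body presses on something with over 40 N, if the wrist force passes 120 N, or if a joint passes its speed limit or range.

## Working session

There is one attempt and no reset: what is moved stays moved. The work goes in short steps, each a Python script; the robot and the scene stay as the last script left them, time stands still between calls to the robot, and variables do not carry over. Pictures are saved under pics/ and viewed, at most 14 in all, crops included, and the job is handed in when it is done.

```bash
ls; mkdir -p pics; python3 - <<'E'
from rig import ctrl, jaws, planner, readout, optics, ticket
import cv2, numpy as np
for n in ("top","scene"):
    im=optics.get_image(n); np.savez(f"pics/{n}.npz",**im)
    cv2.imwrite(f"pics/{n}0.png",im["pixels"])
    print(n,im["vertical_fov"],im["cx"],im["cy"],im["pose"].round(3).tolist(),(im["z_map"]>0).mean())
s=readout.get_state(); print(s)
E
```

```text
pics
top 54.405500026891836 324.0266542888707 241.13270548248298 [[0.013, -0.994, 0.107, 300.894], [-1.0, -0.013, -0.0, 20.335], [0.002, -0.107, -0.994, 1032.053], [0.0, 0.0, 0.0, 1.0]] 0.9958723958333333
scene 48.70733122322214 326.7806015090382 237.7927545952082 [[-0.374, 0.702, -0.606, 1080.167], [0.927, 0.296, -0.23, 267.758], [0.018, -0.648, -0.762, 877.921], [0.0, 0.0, 0.0, 1.0]] 0.9959505208333334
{'time_s': 0.1, 'joint_positions': array([ 9.68704695e-01,  3.81108651e-01,  1.29814758e+00,  9.09981316e-06,
        1.46358241e+00, -2.15285621e-01]), 'dq': array([-3.88083852e-04, -2.04074954e-03, -1.71962468e-03,  7.24885899e-04,
        1.27921690e-05,  1.46728177e-03]), 'joint_efforts': array([ 4.15674207e-03, -4.38649035e+01, -2.24917692e+01,  7.15409406e-02,
        3.41242226e-02, -9.11932239e-05]), 'tcp_pos': array([207.32892441, 509.16225844, 238.22284235]), 'eef_rot': array([-6.03717373e-01, -3.08252549e+00,  1.79006870e-03]), 'wrist_force': array([-0.09916809, -0.41898649,  0.73784622]), 'moment': array([ 0.00564896,  0.04028413, -0.01088353]), 'grasp_force': 0.0, 'grip_width': 0.9982187225452962}
```

View pics/top0.png

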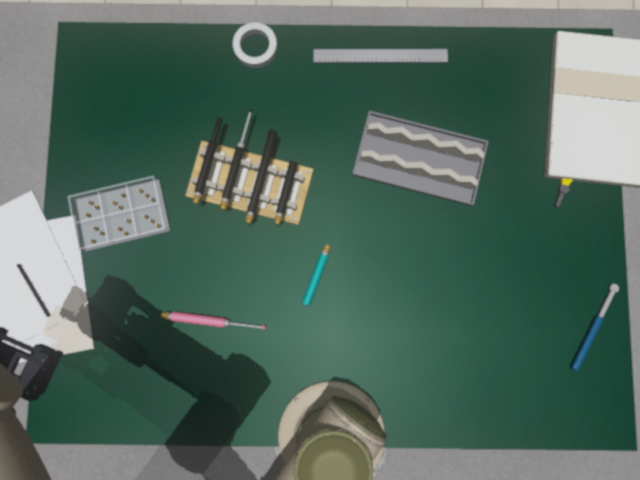

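View pics/scene0.png

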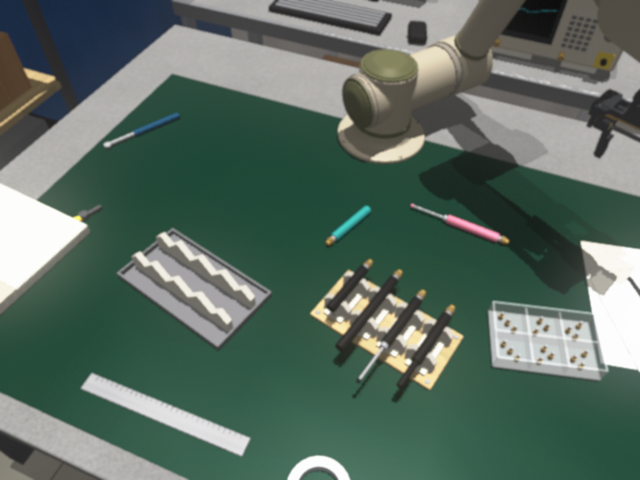

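The top view shows the stand at about (250,185). From left (+y) to right it holds stepped (208,160), whip (238,160), long (262,175) and short (287,193), with all connectors towards the robot. The tray is at about (422,158). The turquoise and pink look-alikes at (317,275) and (215,320) stay untouched. Next I'll measure the positions using depth and colour.

```bash
cat > h.py <<'E'
import numpy as np, cv2
def cloud(im, pose=None):
    f=240/np.tan(np.radians(im["vertical_fov"])/2); z=im["z_map"].astype(float)
    v,u=np.mgrid[:480,:640]
    P=np.stack([(u-im["cx"])*z/f,(v-im["cy"])*z/f,z],-1)
    T=im["pose"] if pose is None else pose
    W=P@T[:3,:3].T+T[:3,3]; W[z==0]=np.nan
    return W
def biggest(m):
    n,l,s,_=cv2.connectedComponentsWithStats(m.astype(np.uint8)); return l==1+s[1:,4].argmax()
def rect(P):
    (c,wh,a)=cv2.minAreaRect(P[:,:2].astype(np.float32)); w,h=wh
    if w>h: a+=90                      # yaw of the short side
    return np.array(c),min(wh),max(wh),np.radians((a+90)%180-90)
def line(P):
    c=P.mean(0); d=np.linalg.svd(P-c,full_matrices=False)[2][0]; d*=np.sign(d[0]); return c,d
E
cat > m1.py <<'E'
from h import *
for n in ("top","scene"):
    im=dict(np.load(f"pics/{n}.npz")); W=cloud(im); hsv=cv2.cvtColor(im["pixels"],cv2.COLOR_BGR2HSV)
    H,S,V=[hsv[...,i].astype(int) for i in range(3)]; z=W[...,2]
    print(n,"bench z",np.nanmedian(z[(H>60)&(H<90)&(S>100)]))
    near=(np.abs(W[...,0]-520)<170)&(W[...,1]>-250)&(W[...,1]<350)
    reg=near&(z>3)
    nl,l,st,_=cv2.connectedComponentsWithStats(reg.astype(np.uint8))
    for i in range(1,nl):
        if st[i,4]<3000: continue
        m=l==i; r=rect(W[m&(z<22)]); print("  comp",r[0].round(1),round(r[1]),round(r[2]),round(r[3],3),"maxz",np.nanmax(z[m]).round(1))
        wood=m&(H>8)&(H<28)&(S>60)&(z<20)
        if wood.sum()>800:
            r=rect(W[wood]); print("  wood",r[0].round(1),r[1].round(),r[2].round(),r[3].round(3),np.median(z[wood]).round(1))
            dk=(m|near)&(V<75)&(S<110)&(z>45)&(np.hypot(W[...,0]-r[0][0],W[...,1]-r[0][1])<180)
            k,ll,s2,_=cv2.connectedComponentsWithStats(dk.astype(np.uint8))
            for j in range(1,k):
                if s2[j,4]>80:
                    P=W[ll==j]; c,d=line(P); t=(P-c)@d
                    print("   dark",P.mean(0).round(1),"yaw",np.arctan2(d[1],d[0]).round(3),"len",np.ptp(t).round(),"ztop",np.percentile(P[:,2],90).round(1))
        else:
            b=m&(z>30); k,ll,s2,_=cv2.connectedComponentsWithStats(b.astype(np.uint8))
            for j in range(1,k):
                if s2[j,4]>80:
                    P=W[ll==j]; rr=rect(P); print("   board",rr[0].round(1),rr[1].round(),rr[2].round(),rr[3].round(3),P[:,2].max().round(1))
E
python3 m1.py
```

```text
top bench z -0.6333954543572418
  comp [569.2 185.9] 196 271 -0.19 maxz 66.2Traceback (most recent call last):
  File "m1.py", line 14, in <module>
    r=rect(W[wood]); print("  wood",r[0].round(1),r[1].round(),r[2].round(),r[3].round(3),np.median(z[wood]).round(1))
                                                  ^^^^^^^^^^
AttributeError: 'float' object has no attribute 'round'
```

```bash
sed -i 's/return np.array(c),min(wh),max(wh),np.radians((a+90)%180-90)/return np.array(c),np.float64(min(wh)),np.float64(max(wh)),np.float64(np.radians((a+90)%180-90))/' h.py; python3 m1.py
```

```text
top bench z -0.6333954543572418
  comp [569.2 185.9] 196 271 -0.19 maxz 66.2
  wood [541.9 189.5] 133.0 262.0 -0.236 6.7
   dark [583.9 268.6  57.7] yaw -0.229 len 169.0 ztop 61.4
   dark [562.5 150.9  58.6] yaw -0.232 len 184.0 ztop 61.7
   dark [552.2 214.7  58.8] yaw -0.237 len 114.0 ztop 61.6
   dark [522.6  99.6  59.1] yaw -0.235 len 114.0 ztop 61.8
  comp [ 609.3 -161.8] 154 215 -0.237 maxz 68.2
   board [ 642.6 -163.7] 15.0 181.0 -0.246 68.2
   board [ 579.1 -155.5] 15.0 197.0 -0.248 67.9
scene bench z 1.7152854395437203
  comp [ 609.6 -153.9] 173 230 -0.238 maxz 71.5
   board [ 582.3 -154. ] 16.0 195.0 -0.246 70.7
   board [ 646.1 -162.7] 15.0 180.0 -0.244 71.5
  comp [537.8 187.6] 241 281 -0.376 maxz 67.6
  wood [522.3 194.3] 185.0 265.0 -0.263 8.7
   dark [528.8 102.4  60.2] yaw -0.232 len 116.0 ztop 63.8
   dark [568.1 154.   60.3] yaw -0.238 len 184.0 ztop 63.5
   dark [556.  218.5  60.7] yaw -0.228 len 118.0 ztop 63.7
   dark [590.9 271.   59.8] yaw -0.24 len 170.0 ztop 63.4
```

Antenna lengths confirm the row order (+90 stepped, +30 whip, −30 long, −90 short). The two fixed cameras differ by 4–6 mm, so I'll move in and refine with the wrist camera over the stand and then the tray.

```bash
cat >> h.py <<'E'
from scipy.spatial.transform import Rotation as Ro
def down(yaw,sg):           # tool z down, closing line across an antenna of this yaw
    y=sg*np.array([-np.sin(yaw),np.cos(yaw),0]); z=np.array([0,0,-1.]); return np.column_stack([np.cross(y,z),y,z])
def rv(yaw,sg): return Ro.from_matrix(down(yaw,sg)).as_rotvec()
def wrist(name):
    from rig import readout,optics
    s=readout.get_state(); T=np.eye(4); T[:3,:3]=Ro.from_rotvec(s["eef_rot"]).as_matrix(); T[:3,3]=s["tcp_pos"]
    im=optics.get_image("wrist"); im["pose"]=T@im["mount"]; np.savez(f"pics/{name}.npz",**im); cv2.imwrite(f"pics/{name}.png",im["pixels"]); return im
E
python3 - <<'E'
from h import *
from rig import ctrl, jaws, planner, readout, optics
for sg in (1,-1):
    for p in ((563,277,33),(521,102,33),(630,-70,31),(590,-250,31),(590,-250,150),(540,190,330)):
        q=planner.inverse_kinematics(np.array(p,float),rv(-0.237,sg)); print(sg,p,None if q is None else np.round(q,2))
im=wrist("w_start"); print(im["mount"].round(2),im["vertical_fov"])
E
```

```text
1 (563, 277, 33) [ 0.27  0.71  1.33  0.    1.09 -1.06]
1 (521, 102, 33) [-0.03  0.59  1.62 -0.    0.93 -1.36]
1 (630, -70, 31) [-0.3   0.73  1.31 -0.    1.1  -1.63]
1 (590, -250, 31) [-0.59  0.74  1.29 -0.    1.11 -1.92]
1 (590, -250, 150) [-0.59  0.61  1.16 -0.    1.37 -1.92]
1 (540, 190, 330) [ 0.13  0.38  1.04  0.    1.72 -1.2 ]
-1 (563, 277, 33) [0.27 0.71 1.33 0.   1.09 2.08]
-1 (521, 102, 33) [-0.03  0.59  1.62  0.    0.93  1.78]
-1 (630, -70, 31) [-0.3   0.73  1.31  0.    1.1   1.51]
-1 (590, -250, 31) [-0.59  0.74  1.29  0.    1.11  1.22]
-1 (590, -250, 150) [-0.59  0.61  1.16  0.    1.37  1.22]
-1 (540, 190, 330) [0.13 0.38 1.04 0.   1.72 1.94]
[[   0.     -0.96   -0.28   70.79]
 [   1.      0.      0.     -1.15]
 [  -0.     -0.28    0.96 -145.59]
 [   0.      0.      0.      1.  ]] 58.67037937339388
```

```bash
cat > m2.py <<'E'
from h import *
def stand(im,verb=True):
    W=cloud(im); hsv=cv2.cvtColor(im["pixels"],cv2.COLOR_BGR2HSV).astype(int); H,S,V=np.moveaxis(hsv,-1,0); z=W[...,2]
    wood=biggest(cv2.morphologyEx(((H>8)&(H<28)&(S>60)&(np.abs(z-8)<6)).astype(np.uint8),cv2.MORPH_CLOSE,np.ones((25,25))))&(H>8)&(H<28)&(S>60)&(np.abs(z-8)<6)
    r=rect(W[wood]); print("wood",r[0].round(1),r[1].round(),r[2].round(),r[3].round(3),np.median(z[wood]).round(1))
    ex=np.array([np.cos(r[3]),np.sin(r[3])]); ey=np.array([-ex[1],ex[0]])
    L=(W[...,:2]-r[0]); X=L@ex; Y=L@ey
    for yc in (90,30,-30,-90):
        dk=(V<85)&(S<110)&(z>50)&(np.abs(Y-yc)<18)&(np.abs(X)<200); dk=biggest(dk)
        P=W[dk]; c,d=line(P[:,:2]); t=(P[:,:2]-c)@d; a,b=np.percentile(t,[.5,99.5])
        wh=(V>130)&(S<60)&(np.abs(Y-yc)<30)&(np.abs(X)<60)&(z>30)
        xw=X[wh]; 
        print(yc,"mid",(c+d*(a+b)/2).round(1),"end0",(c+d*a).round(1),"stand XY end0",((c+d*a-r[0])@ex).round(1),((c-r[0])@ey).round(1),"len",(b-a).round(1),"yaw",np.arctan2(d[1],d[0]).round(3),"ztop",np.percentile(P[:,2],95).round(1),
          "V blocks",[np.median(xw[xw<0]).round(1),np.median(xw[xw>0]).round(1)] if wh.any() else None)
def tray(im):
    W=cloud(im); hsv=cv2.cvtColor(im["pixels"],cv2.COLOR_BGR2HSV).astype(int); H,S,V=np.moveaxis(hsv,-1,0); z=W[...,2]
    m=biggest((z>3)&(np.abs(W[...,0]-610)<170)&(np.abs(W[...,1]+160)<200)&(S<90))
    r=rect(W[m&(z<22)]); print("tray",r[0].round(1),r[1].round(),r[2].round(),r[3].round(3))
    b=m&(z>32); k,l,s,_=cv2.connectedComponentsWithStats(b.astype(np.uint8))
    for j in range(1,k):
        if s[j,4]<150: continue
        P=W[l==j]; rr=rect(P); ex=np.array([np.cos(rr[3]),np.sin(rr[3])]); ey=np.array([-ex[1],ex[0]])
        print("board",rr[0].round(1),rr[1].round(1),rr[2].round(1),rr[3].round(3),"z",P[:,2].min().round(1),P[:,2].max().round(1))
        Y=(P[:,:2]-rr[0])@ey; o=[]
        for lo in np.arange(-140,140,4):
            q=P[(Y>=lo)&(Y<lo+4)]; o.append((int(lo+2),int(np.percentile(q[:,2],90))) if len(q)>3 else None)
        print([x for x in o if x])
E
python3 - <<'E'
from m2 import *
from rig import ctrl
yaw=-0.237
ctrl.move_ptp(np.array([515,195,250.]),rv(yaw,1)); ctrl.wait(.2); stand(wrist("w1"))
ctrl.move_ptp(np.array([585,-150,250.]),rv(yaw,1)); ctrl.wait(.2); tray(wrist("w2"))
a=np.hstack([cv2.imread("pics/w1.png"),cv2.imread("pics/w2.png")]); cv2.imwrite("pics/w12.png",cv2.resize(a,(800,300)))
E
```

```text
wood [543.7 188.5] 133.0 261.0 -0.239 7.6
90 mid [591.7 267.6] end0 [509.9 287. ] stand XY end0 -56.2 88.1 len 168.0 yaw -0.233 ztop 62.1 V blocks [np.float64(-34.4), np.float64(32.4)]
30 mid [505.1 233.8] end0 [487.9 219.2] stand XY end0 -61.5 33.5 len 45.1 yaw 0.702 ztop 331.9 V blocks [np.float64(-34.6), np.float64(32.9)]
-30 mid [490.2 165.4] end0 [480.4 186.9] stand XY end0 -61.1 -32.2 len 47.1 yaw -1.146 ztop 331.8 V blocks [np.float64(-32.9), np.float64(33.0)]
-90 mid [524.  102.9] end0 [468.7 116.5] stand XY end0 -55.8 -87.9 len 113.9 yaw -0.242 ztop 62.1 V blocks [np.float64(-32.9), np.float64(32.5)]
tray [ 605.2 -194.3] 151.0 277.0 -0.245
board [ 573.9 -186.2] 13.3 260.3 -0.245 z 32.0 67.1
[(-130, 37), (-126, 40), (-122, 45), (-118, 49), (-114, 53), (-110, 55), (-106, 53), (-102, 49), (-98, 45), (-94, 41), (-90, 37), (-86, 41), (-82, 45), (-78, 48), (-74, 52), (-70, 57), (-66, 61), (-62, 64), (-58, 65), (-54, 60), (-50, 57), (-46, 53), (-42, 49), (-38, 45), (-34, 41), (-30, 37), (-26, 41), (-22, 45), (-18, 49), (-14, 53), (-10, 57), (-6, 60), (-2, 65), (2, 64), (6, 61), (10
[... 791 characters left out ...]
5), (26, 40), (30, 37), (34, 41), (38, 44), (42, 49), (46, 53), (50, 57), (54, 60), (58, 64), (62, 64), (66, 60), (70, 56), (74, 53), (78, 49), (82, 45), (86, 41), (90, 37), (94, 41), (98, 45), (102, 49), (106, 53), (110, 55), (114, 53), (118, 49), (122, 44), (126, 40), (130, 37)]
board [ 574.5 -147.5] 47.6 126.3 -0.234 z 248.6 350.4
[(-62, 321), (-58, 323), (-54, 334), (-50, 335), (-46, 331), (-42, 347), (-38, 348), (-34, 348), (-30, 348), (-26, 348), (-22, 348), (-18, 348), (-14, 348), (-10, 348), (-6, 348), (-2, 348), (2, 348), (6, 348), (10, 348), (14, 348), (18, 348), (22, 348), (26, 348), (30, 348), (34, 348), (38, 348), (42, 347), (46, 331), (50, 335), (54, 332), (58, 324), (62, 321)]
```

View pics/w12.png

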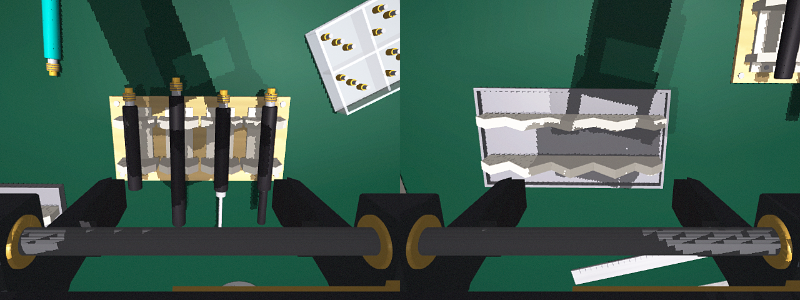

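The left half shows the stand with all four antennas and connectors at the top (robot side). The right half shows the empty tray with both notched boards. Their notches sit at ±30/±90 mm with 37 mm bottoms, matching the spec. The gripper bar got into two dark masks, so I'll cap the height and recompute from the saved image.

```bash
sed -i 's/(z>50)&/(z>50)\&(z<75)\&/' m2.py; python3 -c "
from m2 import *
stand(dict(np.load('pics/w1.npz')))"
```

```text
wood [543.7 188.5] 133.0 261.0 -0.239 7.6
90 mid [591.7 267.6] end0 [509.9 287. ] stand XY end0 -56.2 88.1 len 168.0 yaw -0.233 ztop 62.1 V blocks [np.float64(-34.4), np.float64(32.4)]
30 mid [553.1 216.4] end0 [498.  229.9] stand XY end0 -54.3 29.3 len 113.6 yaw -0.241 ztop 62.1 V blocks [np.float64(-34.6), np.float64(32.9)]
-30 mid [558.3 154.9] end0 [469.7 176.5] stand XY end0 -69.1 -29.2 len 182.4 yaw -0.239 ztop 62.1 V blocks [np.float64(-32.9), np.float64(33.0)]
-90 mid [524.  102.9] end0 [468.7 116.5] stand XY end0 -55.8 -87.9 len 113.9 yaw -0.242 ztop 62.1 V blocks [np.float64(-32.9), np.float64(32.5)]
```

```bash
cat > job.py <<'E'
from h import *
from rig import ctrl, jaws, readout
SC,SY=np.array([543.7,188.5]),-0.239
TC,TY=np.array([604.9,-194.0]),-0.245
ANT={"short":(2,-89.,-90),"long":(5.6,-29.6,-30),"whip":(3.4,29.6,30),"stepped":(1.5,89.,90)}
def pt(c,yaw,x,y,z): 
    e=np.array([np.cos(yaw),np.sin(yaw)]); p=c+x*e+y*np.array([-e[1],e[0]]); return np.array([*p,z])
def move(name):
    x,y,ty=ANT[name]
    P=lambda z: pt(SC,SY,x,y,z-19); Q=lambda z: pt(TC,TY,0,ty,z-19)   # z = height of the antenna's axis
    jaws.gripper_to(.5,20)
    ctrl.move_ptp(P(150),rv(SY,1)); ctrl.move_linear(P(52),velocity=120)
    jaws.gripper_to(.1,20); s=readout.get_state(); print(name,"width mm",s["grip_width"]*88,"force",s["grasp_force"])
    if not 16<s["grip_width"]*88<24: print("bad grasp"); return
    ctrl.move_linear(P(80),velocity=60); ctrl.move_linear(P(150),velocity=150)
    ctrl.move_ptp(Q(150),rv(TY,1)); ctrl.wait(.1); ctrl.move_linear(Q(72),velocity=120); ctrl.wait(.1)
    print("held",readout.get_state()["grip_width"]*88,"stopped",ctrl.move_linear(Q(49.5),velocity=30,f_stop=4))
    s=readout.get_state(); print("axis z",s["tcp_pos"][2]+19,"F",s["wrist_force"].round(1))
    jaws.gripper_to(.5); ctrl.wait(.1); ctrl.move_linear(Q(150),velocity=130); print("t",readout.get_state()["time_s"])
E
python3 - <<'E'
from job import *
move("short")
ctrl.move_ptp(np.array([585,-150,250.]),rv(TY,1)); wrist("w3"); 
E
```

```text
short width mm 18.825368109130586 force 19.5934047549963
held 19.087831402278052 stopped True
axis z 50.59167631285264 F [0.8 0.8 2.8]
t 12.85
```

View pics/w3.png

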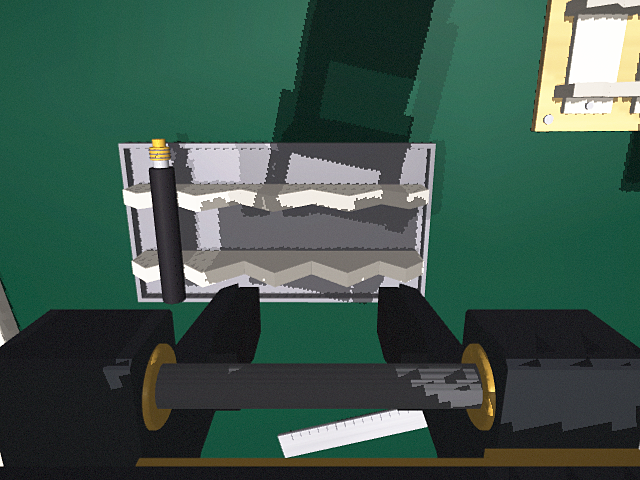

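The short antenna lies across both boards in the −90 notch, at about (167,235), with its connector up at (158,150). The axis height of 50.6 mm fits the 50 mm expected. I'll do the remaining three.

```bash
python3 - <<'E'
from job import *
for n in ("long","whip","stepped"): move(n)
ctrl.move_ptp(np.array([585,-150,250.]),rv(TY,1)); ctrl.wait(.2); im=wrist("w4")
W=cloud(im); z=W[...,2]; e=np.array([np.cos(TY),np.sin(TY)]); L=W[...,:2]-TC; X=L@e+32; Y=L@np.array([-e[1],e[0]])
V=cv2.cvtColor(im["pixels"],cv2.COLOR_BGR2HSV)[...,2]; cv2.GaussianBlur
for y in (90,30,-30,-90):
    P=np.stack([X,Y,z],-1)[biggest((V<85)&(z>46)&(z<75)&(np.abs(Y-y)<16)&(np.abs(X)<220))]
    c,d=line(P[:,:2]); t=(P[:,:2]-c)@d; a,b=np.percentile(t,[.5,99.5])
    print(y,"y at x=32",(c+d*(32-c[0])/d[0])[1].round(1),"end0 x",(c+a*d)[0].round(1),"len",(b-a).round(1),"yaw",np.arctan2(d[1],d[0]).round(3),"ztop front/back",[np.percentile(P[np.abs(P[:,0]-k)<8,2],90).round(1) for k in (0,64)])
E
```

```text
long width mm 18.78595810570985 force 19.645297676324844
held 18.99198715340012 stopped True
axis z 50.669464306703006 F [1.  0.1 2.9]
t 22.4833
whip width mm 19.017765958682205 force 19.719087034463882
held 18.550302767248372 stopped True
axis z 50.756944343792114 F [0.8 1.  3.8]
t 31.6917
stepped width mm 18.53947251353613 force 19.74911257624626
held 18.92189605448504 stopped True
axis z 50.96397477550905 F [0.9 1.6 1.9]
t 40.8917
90 y at x=32 88.3 end0 x -26.3 len 168.5 yaw -0.012 ztop front/back [np.float64(59.8), np.float64(59.8)]
30 y at x=32 30.0 end0 x -25.8 len 114.0 yaw -0.001 ztop front/back [np.float64(59.9), np.float64(59.9)]
-30 y at x=32 -28.5 end0 x -43.0 len 115.2 yaw 0.002 ztop front/back [np.float64(59.7), np.float64(59.6)]
-90 y at x=32 -87.5 end0 x -26.5 len 114.3 yaw -0.001 ztop front/back [np.float64(59.6), np.float64(59.6)]
```

View pics/w4.png

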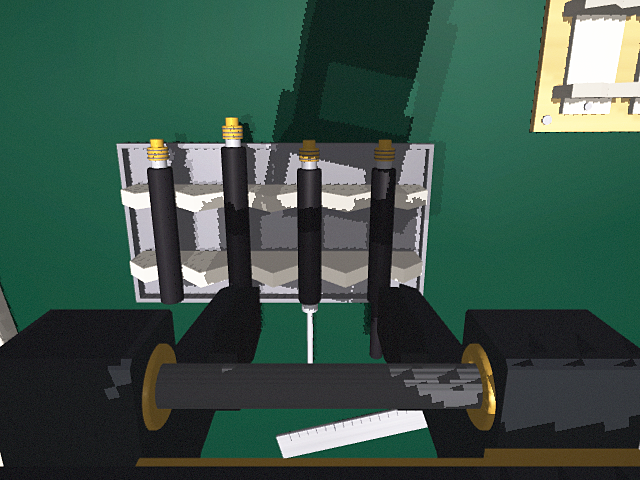

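The tray now holds short, long, whip and stepped (image left to right, which is −90 to +90). All are square, with connectors up towards the robot. Origins are within 1 mm of x = 32 and axes are about 50 mm up. I'm handing in.

```bash
python3 -c "
from rig import ticket
print(ticket.hand_in())"
```

```text
the job is handed in; nothing more can be done
None
```

All four antennas lie in the tray notches in their stand order (left to right: stepped, whip, long, short), laid down square with connectors towards the robot; the last wrist image showed all within tolerance, and the job was handed in at about 42 s, though no verdict was returned.

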